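# Clear and load the kiln bat, with the lift lever gated to HOLD

### The arm

A 7-joint arm with a two-finger parallel gripper is mounted at the origin on the work surface. World frame = base frame: x ahead of the robot, y to its left, z up, the work surface at z = 0. Lengths are in m, angles in rad, forces in N, time in s.
With the tool pointing down it reaches from about 0.35 to 0.9 m from the base axis. Payload 7.2 kg.
Tool frame: the origin (TCP) lies at the very end of the fingers, on their centre line; the grasp point (between the pads) lies manip.tcp_to_grasp behind it (manip.tcp_to_grasp is the distance from the TCP to the grasp point, in m); z points along the fingers, y is the line along which they close (so a half turn about z gives the same grasp; the last joint's range is limited). The gripper opens to 88 mm and grips with 3 to 60 N. Pads are 20 mm wide; open, the fingers measure 115 mm over their backs; the gripper's body (75 mm by 178 mm) begins 61 mm behind the grasp point.
Start: joints at [-1.242, 0.411, -0.013, 1.596, 0.006, 1.134, -0.082], TCP at [0.242, 0.576, 0.223] pointing down, gripper open.
Joint ranges: [-2.95, 2.95], [-0.29, 1.99], [-1.47, 1.44], [0.14, 2.54], [-1.03, 4.17], [0.13, 1.85], [-2.86, 2.86]. Speed limits (rad/s): [2.39, 2.39, 3.01, 3.01, 3.14, 3.14, 3.14].

### API

Orientations are given as a unit quaternion [x, y, z, w].
In Python, from rig import manip, cams, ticket gives the robot as it stands.
- The arm moves only by the tool carry_out, never from a script. Its arguments are lists of equal length, an entry for each row: "slide": the shift along the tool's x, y, z in m, a list of three; "turn": the turn about the tool's z in degrees. A call has 1 to 10 rows; each row shifts and turns the commanded pose from where the row before left it, along the tool's axes as they then stand; what a row does not reach is not made up. A row lasts 1/8 s, in which the tool goes at most 62.5 mm and 10.7 degrees, less where a joint would pass 70% of its speed; a pose out of reach is approached as far as the arm can. A call with a gripper value outside its range is refused whole. "gripper" is the finger opening in m, from 0 to 0.0878, set as the call begins (left out, the last holds). The fingers move at their own pace and stop on an object; the grip force is fixed at half the most. Time passes only in rows, so rows that do not move let the fingers close. It gives the time, the measured TCP pose, the force, the opening and the grip force at its end, in the units of the state.
- manip.sense(): the state, without advancing time (a new reading comes with each control period).
- cams.camera(name): name is "side" or "top" or "wrist"; returns the picture (384x512x3 uint8, red, green, blue); there is no depth.
- cams.get_calibration(name): a dict with "fovy" (degrees; the focal length in pixels is half the picture's height over the tangent of half this angle, whatever the lens; pixels are square), "cx", "cy" (the principal point, pixels), "pose" (4x4, takes a point from camera to world coordinates). Camera axes: x right, y up, looking along -z (the intrinsics and any distortion apply to the point x, -y, -z); pixel columns grow to the right and rows downward; lengths in m; the calibration is good to about 2 mm. A picture is of the moment at which its call begins: read the wrist's pose just before it. get_calibration takes no time and is no camera call; for the wrist camera it gives the pose at the moment of the call.
- ticket.job_done(): hands the job in; it is judged then, once.
The state is a dict: "time_s": time; "q": joint angles; "dq": joint speeds; "tau": joint torques, N m; "ee_pos": TCP position; "ee_rot": TCP orientation; "contact_force": force on the tool from outside, world axes, zero at the start; "moment": the same for the moment, N m; "opening": opening from 0.0 (shut) to 1.0 (fully open); "finger_force": force on a finger pad.
Only numpy, scipy, OpenCV 4.12 (cv2) and the standard library are available. Lean on these libraries where they do the work, as an engineer would, in place of code of your own. Each camera call takes 0.05 s, during which the arm holds its last target. There are 200 camera calls.

### The job

Take the lift lever from its green RUN notch through the zigzag gate and fully home into the red HOLD notch, then, without touching the chips with the hand, push every blue glaze chip off the kiln bat into the blue catch tray with the held scraper. Next stand each white cup that is there upright on a ring mark of its own on the bat and set the scraper back, standing on its blade, on its rubber mat; when all that is done, bring the lever back through the gate fully home into RUN. Leave the amber reject cup and the other things on the bench alone.

Things in the scene. Friction and masses are not known exactly. Their poses are not given: they have to be found in the camera images.
- console: green lever console, fixed, 196 x 124 mm, 78 mm high. Origin: centre of its underside; x along the gate from RUN to HOLD, y across. Its steel top plate has a zigzag slot 18 mm wide; green strip at the RUN end, red at HOLD. The slot's middle line runs (x, y in mm): RUN (-54, -18), (-18, -18), (-18, 18), (18, 18), (18, -18), HOLD (54, -18), in straight legs
- lever_knob (a point): middle of the lever's grip, an upright black cylinder 26 mm across and 46 mm high, red spot on top; it reaches 22 mm above and 24 mm below this point, which stays 120 mm above the bench. The lever stays upright; its 10 mm stem slides in the slot with 1 to 4 N of drag, stays where left, and is stopped by the slot's walls (4 mm play either side of the middle line)
- lever_along (a joint): lever position along the gate (console x), m: 0 at the RUN notch, 0.108 at the HOLD notch; the notch's end wall lies 4 mm farther at both ends
- lever_across (a joint): lever position across the gate (console y), m: 0 in the lane of RUN and HOLD, 0.036 in the outer lane; the walls allow about 4 mm beyond
- bat: terracotta kiln bat on its lift, fixed, 200 mm along x, 240 mm along y. Origin on the bench under its centre, top 50 mm up. Lips 8 mm wide and 12 mm high along both x edges leave 184 mm between them; the y edges are open. The catch tray lies right against the +y edge. Yellow jaws beside the x edges, lower than the bat's top, draw back up to 17 mm as the lever goes to HOLD
- bat_top (a point): centre of the bat's top face, axes as the bat's
- tray_in (a point): centre of the blue catch tray's floor, 6 mm above the bench, axes as the bat's; the tray is 206 mm inside along x and 95 mm along y, its three outer walls 45 mm high (5 mm lower than the bat's top), the bat is its fourth wall
- mark_1 (a point): centre, on the bat's top, of a white ring mark 76 mm across that takes one cup: bat x -42, y -70 mm
- mark_2 (a point): the same, second mark: bat x +42, y 0 mm
- mark_3 (a point): the same, third mark: bat x -42, y +70 mm
- scraper: loose scraper, 0.25 kg: steel blade block 120 mm long (its y), 30 mm thick (its x), 24 mm high, and on it an orange handle block 80 mm long (y), 24 mm thick (x), from 24 to 74 mm above the blade's underside. Origin: centre of the blade's underside; either face may lead. It starts standing on the mat
- mat_top (a point): centre of the top face, 6 mm above the bench, of a fixed black rubber mat 85 mm along x and 200 mm along y
- reject_cup: amber reject cup of the same shape as the white cups, standing among them: to be left alone
- brush: hand brush lying on the bench, to be left alone
- glaze_jar: blue jar with a steel lid, 70 mm across and 100 mm high, to be left alone; origin: centre of its underside
- tape: yellow ring (tape reel) 90 mm across and 25 mm high lying on the bench, to be left alone; origin: centre of its underside
- cup_1: loose white ceramic cup, open at the top, upright: 64 mm outside diameter, 70 mm high, wall 5 mm, 0.17 kg, starting on a fixed light wooden ware board 230 x 230 mm and 14 mm thick; origin: centre of its underside; may be absent
- cup_2: loose white ceramic cup, open at the top, upright: 64 mm outside diameter, 70 mm high, wall 5 mm, 0.17 kg, starting on a fixed light wooden ware board 230 x 230 mm and 14 mm thick; origin: centre of its underside; may be absent
- cup_3: loose white ceramic cup, open at the top, upright: 64 mm outside diameter, 70 mm high, wall 5 mm, 0.17 kg, starting on a fixed light wooden ware board 230 x 230 mm and 14 mm thick; origin: centre of its underside; may be absent
- chip_1: loose blue glaze chip, 28 x 22 x 10 mm, 16 g, lying on the bat; origin: centre of its underside; may be absent
- chip_2: loose blue glaze chip, 28 x 22 x 10 mm, 16 g, lying on the bat; origin: centre of its underside; may be absent
- chip_3: loose blue glaze chip, 28 x 22 x 10 mm, 16 g, lying on the bat; origin: centre of its underside; may be absent
- chip_4: loose blue glaze chip, 28 x 22 x 10 mm, 16 g, lying on the bat; origin: centre of its underside; may be absent
- chip_5: loose blue glaze chip, 28 x 22 x 10 mm, 16 g, lying on the bat; origin: centre of its underside; may be absent
There are look-alikes about, which are no part of the job. Leave any pink or turquoise look-alike of the scraper alone.

How it is judged:
By the outcome, as a careful person would: the job done as asked, in the order asked, and still so for the second after the job is handed in, with the robot touching nothing.
Of cup_1, cup_2, cup_3 only 2 to 3 are there at a start; the rules pass over those that are not, and their reading is None.
Of chip_1, chip_2, chip_3, chip_4, chip_5 only 3 to 5 are there at a start; the rules pass over those that are not, and their reading is None.
At some moment in a run one of cup_1, cup_2, cup_3, scraper may be knocked a few centimetres aside while the robot is not near it.
It also fails if it takes over 200 s, if anything falls off the work surface, if the arm or the gripper's body presses on something with over 40 N, if the wrist force passes 120 N, or if a joint passes its speed limit or range.

## Working session

There is one attempt and no reset: what is moved stays moved. The work goes in short steps, Python scripts to look and compute and a tool call to move; the robot and the scene stay as the last step left them, time stands still between calls to the robot, and variables do not carry over. Pictures are saved under pics/ and viewed, at most 14 in all, crops included, and the job is handed in when it is done.

Besides the shell and the picture viewer there is one more tool, called as a command line: name --pt "numbers of a row" for each row, then --argument value for the rest. carry_out: Moves the arm, as the interface text tells. Its arguments: {"type":"object","properties":{"slide":{"type":"array"},"turn":{"type":"array"},"gripper":{"type":"number"}},"required":["slide","turn"]}

```bash
ls; mkdir -p pics
cat > h.py <<'E'
import numpy as np,cv2
from rig import manip,cams,ticket
def snap(n,f):
    im=cams.camera(n); cv2.imwrite('pics/'+f+'.png',im[:,:,::-1]); return im
def px2w(cal,u,v,z):
    f=192/np.tan(np.radians(cal['fovy'])/2); P=np.array(cal['pose'])
    d=P[:3,:3]@np.array([(u-cal['cx'])/f,-(v-cal['cy'])/f,-1]); o=P[:3,3]
    return o+d*(z-o[2])/d[2]
def w2px(cal,p):
    f=192/np.tan(np.radians(cal['fovy'])/2); P=np.array(cal['pose'])
    c=P[:3,:3].T@(np.array(p)-P[:3,3]); return cal['cx']+f*c[0]/-c[2],cal['cy']-f*c[1]/-c[2]
E
python3 - <<'E'
from h import *
s=manip.sense(); print({k:np.round(v,3) for k,v in s.items()}, manip.tcp_to_grasp)
for n in('top','side','wrist'):
    c=cams.get_calibration(n); print(n,c)
    im=snap(n,n+'0')
    big=cv2.resize(im,None,fx=1.5625,fy=1.5625,interpolation=cv2.INTER_CUBIC)
    cv2.imwrite(f'pics/{n}0b.png',big[:,:,::-1])
E
```

```text
pics
{'time_s': np.float64(0.0), 'q': array([-1.242,  0.412, -0.013,  1.597,  0.006,  1.134, -0.082]), 'dq': array([-0.   , -0.001,  0.   , -0.003, -0.   ,  0.001,  0.   ]), 'tau': array([-1.0000e-03, -5.8793e+01,  6.4200e-01, -2.9107e+01, -5.4000e-02,
        1.8000e-02,  0.0000e+00]), 'ee_pos': array([0.241, 0.576, 0.222]), 'ee_rot': array([ 0.197,  0.98 , -0.001, -0.   ]), 'contact_force': array([ 0.827, -0.298, -0.034]), 'moment': array([0.011, 0.014, 0.052]), 'finger_force': np.float64(0.0), 'opening': np.float64(1.0)} 0.0187
top {'fovy': 56.448775147459386, 'cx': 254.65445926835866, 'cy': 187.16887425339218, 'pose': array([[ 0.01915573,  0.99542145, -0.09364394,  0.36865195],
       [-0.99975943,  0.01806958, -0.01243304, -0.00124863],
       [-0.01068401,  0.09385957,  0.99552812,  1.24663218],
       [ 0.        ,  0.        ,  0.        ,  1.        ]])}
side {'fovy': 55.400781592416735, 'cx': 253.5496428987949, 'cy': 192.17681834860133, 'pose': array([[ 0.9548934 ,  0.20017809, -0.21933383,  0.26617672],
       [-0.29672531,  0.67187698, -0.67862759, -0.64703451],
       [ 0.01151897,  0.71309891,  0.7009688 ,  0.7855748 ],
       [ 0.        ,  0.        ,  0.        ,  1.        ]])}
wrist {'fovy': 69.29237900579888, 'cx': 254.8082963626249, 'cy': 191.37544159970076, 'pose': array([[ 0.38782885, -0.88810069, -0.24671024,  0.17459622],
       [ 0.92172909,  0.37307779,  0.10596434,  0.6048788 ],
       [-0.00206489, -0.26849603,  0.96327858,  0.38472721],
       [ 0.        ,  0.        ,  0.        ,  1.        ]])}
```

View pics/top0b.png

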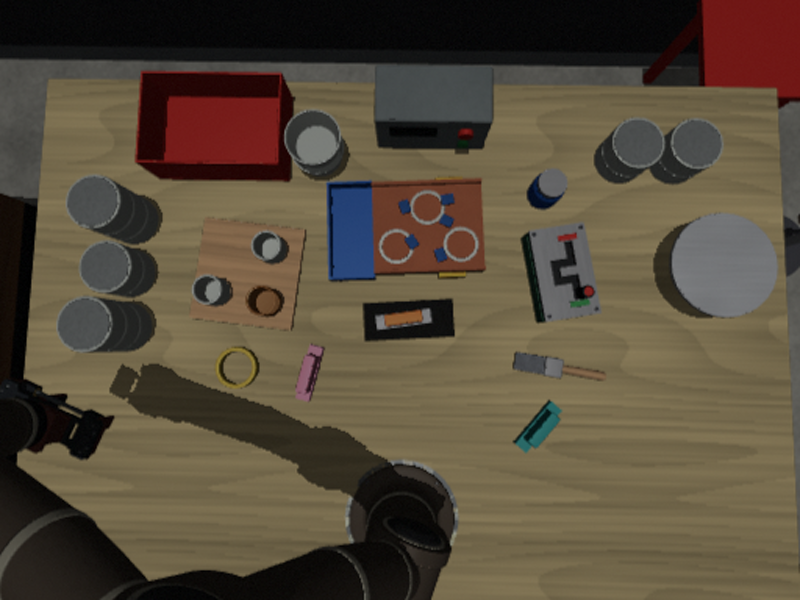

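View pics/side0b.png

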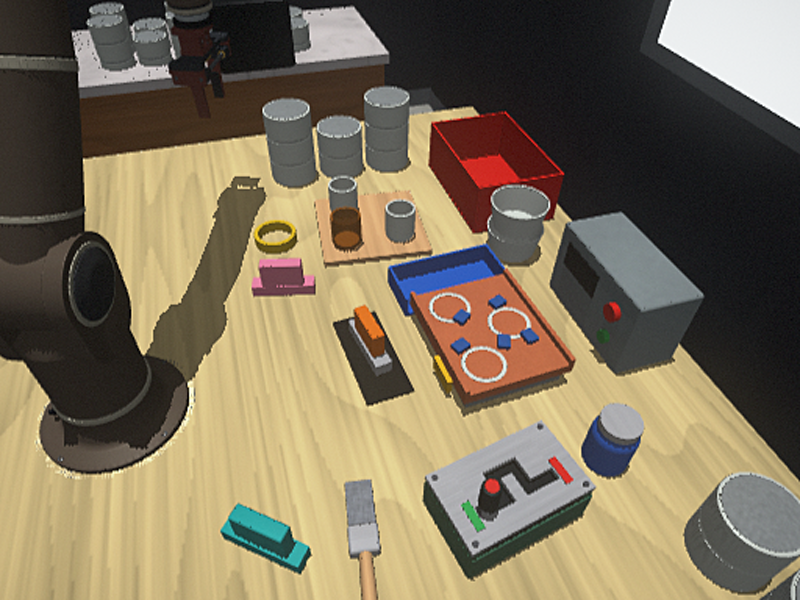

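The top view shows the console at about (562,272), with its RUN end at (585,300). The bat has five chips, the scraper stands on the mat at (405,319), there are two white cups at (268,246) and (209,290), and the amber cup is at (265,300). I'll enlarge the work area next.

Run:
```python
import cv2
im=cv2.imread('pics/top0.png')
c=im[105:225,200:395]; cv2.imwrite('pics/c1.png',cv2.resize(c,None,fx=4,fy=4,interpolation=cv2.INTER_CUBIC))
```

```text
(no output)
```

View pics/c1.png

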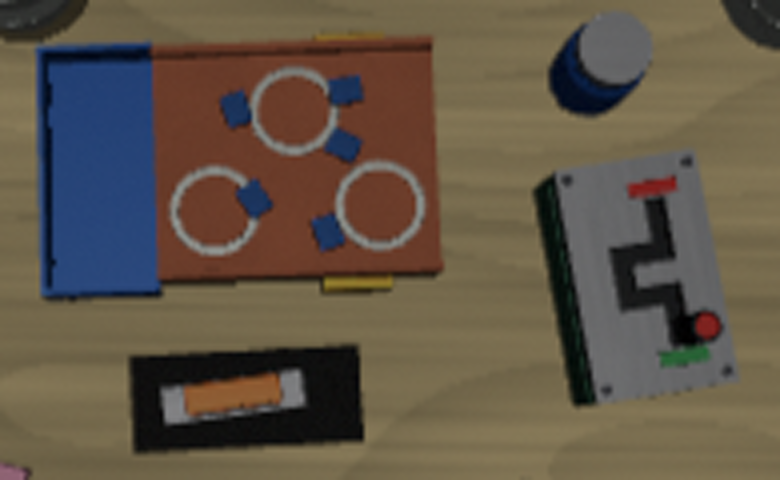

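```bash
cat >> h.py <<'E'
def fit(loc,W):
    loc=np.array(loc,float);W=np.array(W)[:,:2]; a=loc-loc.mean(0);b=W-W.mean(0)
    th=np.arctan2((a[:,0]*b[:,1]-a[:,1]*b[:,0]).sum(),(a*b).sum()); c,s=np.cos(th),np.sin(th);R=np.array([[c,-s],[s,c]])
    t=W.mean(0)-R@loc.mean(0); return th,R,t,(R@loc.T).T+t-W
E
python3 - <<'E'
from h import *
np.set_printoptions(precision=4,suppress=True)
c=cams.get_calibration('top')
C=lambda u,v,z:px2w(c,200+u/4,105+v/4,z)
M=[C(380,205,.05),C(294,111,.05),C(214,210,.05)]
th,R,t,e=fit([(-.042,-.07),(.042,0),(-.042,.07)],M);print('bat',np.degrees(th),t,e)
# console
pts=[(553,175),(693,152),(737,378),(588,404)]
th,R,t,e=fit([(.098,.062),(.098,-.062),(-.098,-.062),(-.098,.062)],[C(*p,.078) for p in pts]);print('con',np.degrees(th),t,e)
pts=[(628,303),(620,255),(665,247)]
th2,R2,t2,e=fit([(-.018,.018),(.018,.018),(.018,-.018)],[C(*p,.078) for p in pts]);print('con slot',np.degrees(th2),t2,e)
print('knob top',C(706,325,.142), 'pred',R@[-.054,-.018]+t)
for n,p,z in [('scraper handle',(233,394),.08),('sc L',(184,401),.08),('sc R',(281,388),.08),('mat',(247,398),.006)]: print(n,C(*p,z))
for p in [(236,109),(346,90),(343,144),(254,198),(327,232)]: print('chip',C(*p,.06))
B=lambda u,v,z:px2w(c,u/1.5625,v/1.5625,z)
for n,p in [('cupA',(268,246)),('cupB',(209,290)),('amber',(265,300))]: print(n,B(*p,.084))
E
```

```text
bat 2.6717799544010825 [ 0.6271 -0.0487] [[-0.0003  0.0002]
 [ 0.0005  0.0002]
 [-0.0002 -0.0003]]
con 9.693637456642389 [ 0.528  -0.3337] [[ 0.003   0.0045]
 [ 0.0026 -0.0022]
 [-0.0041 -0.0017]
 [-0.0015 -0.0006]]
con slot 10.927599648503747 [ 0.5299 -0.3368] [[ 0.003  -0.0009]
 [-0.0013 -0.0003]
 [-0.0017  0.0012]]
knob top [ 0.4822 -0.364   0.142 ] pred [ 0.4778 -0.3606]
scraper handle [0.4251 0.0006 0.08  ]
sc L [0.4187 0.0404 0.08  ]
sc R [ 0.4307 -0.0385  0.08  ]
mat [ 0.4255 -0.0115  0.006 ]
chip [0.667  0.0025 0.06  ]
chip [ 0.6849 -0.0902  0.06  ]
chip [ 0.6384 -0.0882  0.06  ]
chip [ 0.5911 -0.014   0.06  ]
chip [ 0.5632 -0.0757  0.06  ]
cupA [0.5715 0.2894 0.084 ]
cupB [0.476  0.4096 0.084 ]
amber [0.4571 0.291  0.084 ]
```

```bash
cat >> h.py <<'E'
np.set_printoptions(precision=4,suppress=True)
def yaw(s=None):
    s=s or manip.sense(); a,b,_,_=s['ee_rot']; return np.degrees(2*np.arctan2(b,a))
def plan(x,y,z,yw=None):
    """tool-axes shift (at the present yaw) to a world TCP target, and the turn after it"""
    s=manip.sense(); p=s['ee_pos']; a=np.radians(yaw(s)); d=np.array([x,y,z])-p
    t=0 if yw is None else (yaw(s)-yw+180)%360-180
    print('t%.1f at'%s['time_s'],p,'yaw %.1f'%np.degrees(a),'slide mm',1e3*np.array([d[0]*np.cos(a)+d[1]*np.sin(a),d[0]*np.sin(a)-d[1]*np.cos(a),-d[2]]).round(4),'len %.0f'%(1e3*np.linalg.norm(d)),'turn %.1f'%t)
E
python3 - <<'E'
from h import *
plan(.48,-.10,.25,101)
E
```

```text
t0.1 at [0.2414 0.5761 0.222 ] yaw 157.3 slide mm [-481.3 -531.3  -28. ] len 717 turn 56.3
```

carry_out --pt "-0.035 -0.033 0" --pt "-0.035 -0.033 0" --pt "-0.035 -0.033 0" --pt "-0.035 -0.033 0" --pt "-0.035 -0.033 0" --pt "-0.035 -0.033 0" --pt "-0.035 -0.033 0" --pt "-0.035 -0.033 0" --pt "-0.035 -0.033 0" --pt "-0.035 -0.033 0" --turn '[0,0,0,0,0,0,0,0,0,0]'

```text
time_s: 1.4
ee_pos: [0.4372, 0.1353, 0.2227]
ee_rot: [0.197, 0.98, 0.0, 0.0]
contact_force: [1.0, 0.7, -0.2]
opening: 0.997
finger_force: 0.0
```

carry_out --pt "0 0 0" --pt "0 0 0" --pt "0 0 0" --pt "0 0 0" --pt "0 0 0" --pt "0 0 0" --pt "0 0 0" --turn '[8,8,8,8,8,8,8]'

```text
time_s: 2.28
ee_pos: [0.4366, 0.1367, 0.2225]
ee_rot: [0.636, 0.772, -0.0, -0.0]
contact_force: [-0.1, -0.1, -0.6]
opening: 0.996
finger_force: 0.0
```

Run:
```python
from h import *
plan(.48,-.28,.25,101)
```

```text
t2.3 at [0.4366 0.1367 0.2225] yaw 101.0 slide mm [-417.4  -37.   -27.5] len 420 turn 0.0
```

carry_out --pt "-0.049 0 -0.003" --pt "-0.049 0 -0.003" --pt "-0.049 0 -0.003" --pt "-0.049 0 -0.003" --pt "-0.049 -0.003 -0.003" --pt "-0.049 -0.005 -0.003" --pt "-0.049 -0.005 -0.003" --pt "-0.049 -0.005 -0.003" --pt "-0.049 -0.005 -0.003" --pt "-0.049 -0.005 -0.003" --turn '[0,0,0,0,0,0,0,0,0,0]'

```text
time_s: 3.52
ee_pos: [0.5052, -0.3505, 0.2525]
ee_rot: [0.634, 0.773, 0.0, -0.0]
contact_force: [0.7, -0.2, 0.1]
opening: 1.002
finger_force: 0.0
```

carry_out --pt "0 0 0" --pt "0 0 0" --turn '[0,0]'

```text
time_s: 3.78
ee_pos: [0.5049, -0.3485, 0.252]
ee_rot: [0.634, 0.773, 0.0, -0.001]
contact_force: [0.8, 1.1, 0.9]
opening: 1.001
finger_force: 0.0
```

Run:
```python
from h import *
plan(.4822,-.3645,.25,101)
c=cams.get_calibration('wrist'); import pickle; pickle.dump(c,open('w1.pkl','wb'))
im=snap('wrist','w1'); cv2.imwrite('pics/w1b.png',cv2.resize(im,None,fx=1.5625,fy=1.5625,interpolation=cv2.INTER_CUBIC)[:,:,::-1])
```

```text
t3.8 at [ 0.5049 -0.3485  0.252 ] yaw 101.3 slide mm [-11.2 -25.4   2. ] len 28 turn 0.3
```

View pics/w1b.png

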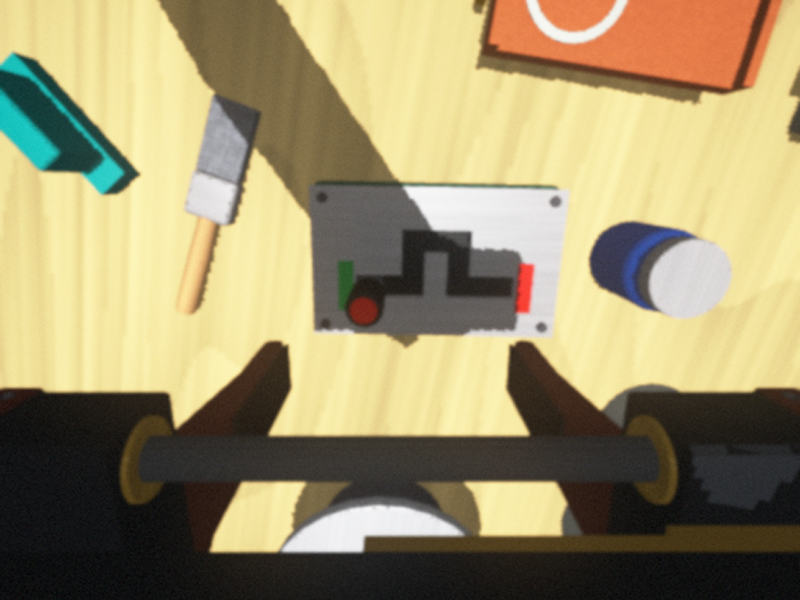

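The wrist view shows the knob's red top at (364,310) and the slot corners at (413,241), (459,241), (459,287) and (413,287).

Run:
```python
from h import *; import pickle
c=pickle.load(open('w1.pkl','rb')); B=lambda u,v,z:px2w(c,u/1.5625,v/1.5625,z)
th,R,t,e=fit([(-.018,.018),(.018,.018),(.018,-.018),(-.018,-.018)],[B(*p,.078) for p in [(413,241),(459,241),(459,287),(413,287)]]);print(np.degrees(th),t,e)
th,R,t,e=fit([(.098,.062),(.098,-.062),(-.098,-.062),(-.098,.062)],[B(*p,.078) for p in [(568,189),(553,336),(315,331),(313,184)]]);print(np.degrees(th),t,e)
k=B(364,310,.142);print(k,R@[-.054,-.018]+t); plan(k[0],k[1],.25,np.degrees(th)+90)
```

```text
11.848012224756511 [ 0.5332 -0.3347] [[ 0.0002 -0.0006]
 [ 0.0004 -0.0001]
 [-0.0007  0.0005]
 [ 0.0001  0.0002]]
10.012358613233921 [ 0.534  -0.3338] [[ 0.0016  0.0036]
 [ 0.0004 -0.0032]
 [ 0.0007 -0.0035]
 [-0.0027  0.0031]]
[ 0.4854 -0.3626  0.142 ] [ 0.4839 -0.3609]
t3.8 at [ 0.5053 -0.3478  0.2522] yaw 101.3 slide mm [-10.6 -22.4   2.2] len 25 turn 1.3
```

carry_out --pt "-0.011 -0.022 0" --pt "0 0 0.03" --pt "0 0 0.03" --pt "0 0 0.03" --pt "0 0 0.03" --pt "0 0 0.02" --pt "0 0 0.01" --pt "0 0 0" --turn '[0,0,0,0,0,0,0,0]'

```text
time_s: 4.82
ee_pos: [0.4855, -0.3643, 0.1026]
ee_rot: [0.634, 0.773, -0.0, -0.0]
contact_force: [0.3, -0.4, -0.3]
opening: 0.998
finger_force: 0.0
```

carry_out --pt "0 0 0" --pt "0 0 0" --pt "0 0 0" --pt "0 0 0" --pt "0 0 0" --pt "0 0 0" --turn '[0,0,0,0,0,0]' --gripper 0.015

```text
time_s: 5.58
ee_pos: [0.4857, -0.3643, 0.1026]
ee_rot: [0.634, 0.773, -0.0, -0.0]
contact_force: [-1.1, -0.7, 0.6]
opening: 0.356
finger_force: 0.0
```

Run:
```python
from h import *
s=manip.sense();print(s['opening']*.0878,s['finger_force'],s['contact_force']);plan(.4854,-.3626,.101)
```

```text
0.03125182330973949 0.0 [-1.0542 -0.6997  0.6169]
t5.6 at [ 0.4857 -0.3643  0.1026] yaw 101.3 slide mm [1.7 0.1 1.6] len 2 turn 0.0
```

carry_out --pt "0 0 0" --pt "0 0 0" --pt "0 0 0" --pt "0 0 0" --turn '[0,0,0,0]'

```text
time_s: 6.08
ee_pos: [0.4855, -0.3644, 0.1026]
ee_rot: [0.634, 0.773, -0.0, -0.0]
contact_force: [-1.3, 0.1, 1.1]
opening: 0.291
finger_force: 30.0
```

carry_out --pt "0 0.009 0" --pt "0 0.009 0" --pt "0 0.009 0" --pt "0 0.009 0" --pt "0 0 0" --turn '[0,0,0,0,0]'

```text
time_s: 6.7
ee_pos: [0.522, -0.3572, 0.1026]
ee_rot: [0.634, 0.773, -0.0, 0.0]
contact_force: [0.2, -2.7, -1.6]
opening: 0.291
finger_force: 30.0
```

carry_out --pt "0.009 0 0" --pt "0.009 0 0" --pt "0.009 0 0" --pt "0.009 0 0" --pt "0 0 0" --turn '[0,0,0,0,0]'

```text
time_s: 7.32
ee_pos: [0.5138, -0.3202, 0.1027]
ee_rot: [0.634, 0.773, 0.001, -0.001]
contact_force: [0.1, 2.2, -0.4]
opening: 0.291
finger_force: 30.0
```

Run:
```python
from h import *
a=np.radians(11.3);R=np.array([[np.cos(a),-np.sin(a)],[np.sin(a),np.cos(a)]])
s=manip.sense();print(R.T@(s['ee_pos'][:2]-[.4857,-.3643]),s['opening']*.0878,s['finger_force'],s['contact_force'])
```

```text
[0.0362 0.0377] 0.025570041812762637 29.999970495700836 [ 0.1403  2.2086 -0.3737]
```

carry_out --pt "0 0.009 0" --pt "0 0.009 0" --pt "0 0.009 0" --pt "0 0.009 0" --pt "0 0 0" --turn '[0,0,0,0,0]'

```text
time_s: 7.95
ee_pos: [0.5507, -0.3149, 0.1026]
ee_rot: [0.634, 0.773, 0.0, 0.001]
contact_force: [1.5, 0.6, -0.5]
opening: 0.298
finger_force: 30.0
```

carry_out --pt "-0.009 0 0" --pt "-0.009 0 0" --pt "-0.009 0 0" --pt "-0.009 0 0" --pt "0 0 0" --turn '[0,0,0,0,0]'

```text
time_s: 8.57
ee_pos: [0.5561, -0.3521, 0.1027]
ee_rot: [0.635, 0.773, -0.001, 0.001]
contact_force: [1.4, -1.8, -0.5]
opening: 0.288
finger_force: 30.0
```

carry_out --pt "0 0.009 0" --pt "0 0.009 0" --pt "0 0.009 0" --pt "0 0.009 0" --pt "0 0.002 0" --pt "0 0 0" --turn '[0,0,0,0,0,0]'

```text
time_s: 9.32
ee_pos: [0.5929, -0.3429, 0.1027]
ee_rot: [0.634, 0.773, -0.001, -0.001]
contact_force: [-4.3, -2.0, 3.0]
opening: 0.288
finger_force: 30.0
```

Run:
```python
from h import *
a=np.radians(11.3);R=np.array([[np.cos(a),-np.sin(a)],[np.sin(a),np.cos(a)]])
s=manip.sense();print(R.T@(s['ee_pos'][:2]-[.4857,-.3643]),s['opening']*.0878,s['finger_force'],s['contact_force'])
```

```text
[ 0.1093 -0.    ] 0.025310273316076697 30.001409947872162 [-4.3325 -1.9748  2.9864]
```

carry_out --pt "0 0 0" --pt "0 0 0" --pt "0 0 0" --pt "0 0 0" --pt "0 0 0" --pt "0 0 -0.03" --pt "0 0 -0.04" --pt "0 0 -0.04" --pt "0 0 -0.04" --turn '[0,0,0,0,0,0,0,0,0]' --gripper 0.08

```text
time_s: 10.45
ee_pos: [0.5935, -0.3428, 0.254]
ee_rot: [0.634, 0.773, 0.0, 0.0]
contact_force: [1.1, -0.7, 0.0]
opening: 0.909
finger_force: 0.0
```

Run:
```python
from h import *
plan(.425,0.0,.25,98.6)
```

```text
t10.4 at [ 0.5935 -0.3428  0.254 ] yaw 101.3 slide mm [369.  -98.3   4. ] len 382 turn 2.7
```

carry_out --pt "0.041 -0.011 0" --pt "0.041 -0.011 0" --pt "0.041 -0.011 0" --pt "0.041 -0.011 0" --pt "0.041 -0.011 0" --pt "0.041 -0.011 0" --pt "0.041 -0.011 0" --pt "0.041 -0.011 0" --pt "0.041 -0.01 0" --pt "0 0 0" --turn '[0,0,0,0,0,0,0,0,0,2.7]'

```text
time_s: 11.7
ee_pos: [0.4243, 0.0026, 0.2528]
ee_rot: [0.651, 0.759, 0.001, -0.0]
contact_force: [0.5, -0.7, 0.1]
opening: 0.913
finger_force: 0.0
```

carry_out --pt "0 0 0" --pt "0 0 0" --turn '[0,0]'

```text
time_s: 11.95
ee_pos: [0.4255, -0.0005, 0.2528]
ee_rot: [0.652, 0.758, 0.0, 0.0]
contact_force: [0.5, -0.7, -0.0]
opening: 0.91
finger_force: 0.0
```

Run:
```python
from h import *
plan(.425,0.0,.037,98.6)
c=cams.get_calibration('wrist'); import pickle; pickle.dump(c,open('w2.pkl','wb'))
im=snap('wrist','w2'); cv2.imwrite('pics/w2b.png',cv2.resize(im,None,fx=1.5625,fy=1.5625,interpolation=cv2.INTER_CUBIC)[:,:,::-1])
```

```text
t11.9 at [ 0.4255 -0.0005  0.2528] yaw 98.6 slide mm [  0.6  -0.4 215.8] len 216 turn -0.0
```

View pics/w2b.png

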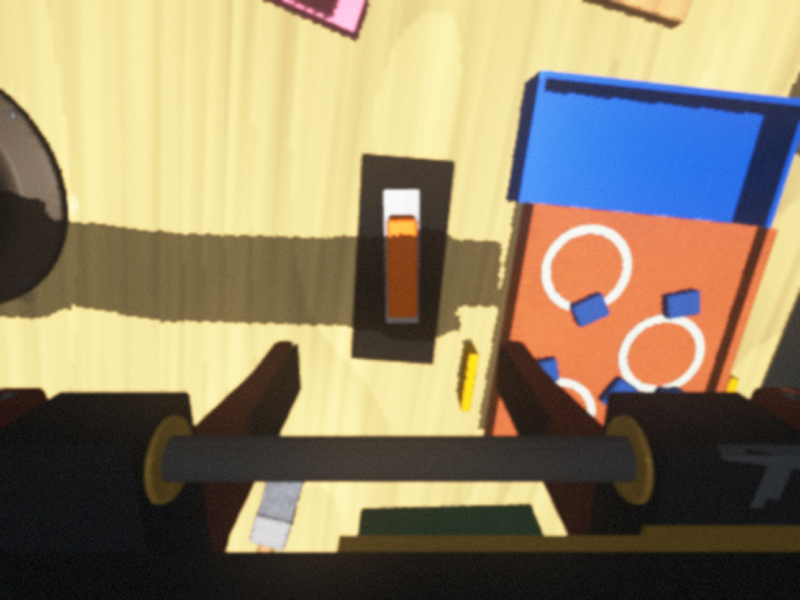

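Run:
```python
from h import *; import pickle
c=pickle.load(open('w2.pkl','rb')); B=lambda u,v,z:px2w(c,u/1.5625,v/1.5625,z)
for p in [(402,236),(402,321),(402,278)]: print(B(*p,.08))
print(B(402,190,.03), B(387,278,.08),B(418,278,.08))
k=B(402,278,.08); plan(k[0],k[1],.037)
for p in [(363,154),(453,162),(433,363),(353,357)]: print('mat',B(*p,.006))
```

```text
[0.4247 0.03   0.08  ]
[ 0.435  -0.0383  0.08  ]
[ 0.4296 -0.0028  0.08  ]
[0.4201 0.0628 0.03  ] [ 0.4179 -0.0046  0.08  ] [ 0.4422 -0.0009  0.08  ]
t12.0 at [ 0.4255 -0.0006  0.2527] yaw 98.5 slide mm [ -2.8   3.8 215.7] len 216 turn 0.0
mat [0.3812 0.088  0.006 ]
mat [0.4622 0.0932 0.006 ]
mat [ 0.4774 -0.1026  0.006 ]
mat [ 0.3958 -0.1081  0.006 ]
```

carry_out --pt "0 0.0035 0.04" --pt "0 0 0.04" --pt "0 0 0.04" --pt "0 0 0.04" --pt "0 0 0.03" --pt "0 0 0.015" --pt "0 0 0.01" --pt "0 0 0" --turn '[0,0,0,0,0,0,0,0]'

```text
time_s: 13.0
ee_pos: [0.429, 0.0003, 0.0377]
ee_rot: [0.652, 0.758, -0.0, -0.0]
contact_force: [0.2, 0.1, 0.2]
opening: 0.909
finger_force: 0.0
```

carry_out --pt "0 0 0" --pt "0 0 0" --pt "0 0 0" --pt "0 0 0" --pt "0 0 0" --pt "0 0 0" --pt "0 0 0" --pt "0 0 0" --pt "0 0 0" --turn '[0,0,0,0,0,0,0,0,0]' --gripper 0.01

```text
time_s: 14.12
ee_pos: [0.4287, 0.0005, 0.0376]
ee_rot: [0.652, 0.758, -0.0, -0.0]
contact_force: [-1.2, -0.0, 0.1]
opening: 0.272
finger_force: 30.0
```

Run:
```python
from h import *
s=manip.sense();print(s['opening']*.0878,s['finger_force'],s['contact_force']);plan(.43,0,.037)
```

```text
0.0238457299575023 29.98827874660492 [-1.2362 -0.038   0.0569]
t14.1 at [0.4287 0.0005 0.0376] yaw 98.6 slide mm [-0.6  1.2  0.6] len 2 turn 0.0
```

Run:
```python
from h import *; import pickle
c=pickle.load(open('w2.pkl','rb')); B=lambda u,v,z:px2w(c,u/1.5625,v/1.5625,z)
th,R,t,e=fit([(-.042,.07),(.042,0)],[B(587,267,.05),B(662,353,.05)]);print(np.degrees(th),t,e); print(manip.sense()['q'])
plan(.658,-.137,.18,182.7)
```

```text
2.5337906060026123 [ 0.6318 -0.0451] [[ 0.0005 -0.0004]
 [-0.0005  0.0004]]
[-0.4651  0.3869  0.4256  2.2507 -0.2996  0.5561  0.3386]
t14.1 at [0.4287 0.0005 0.0376] yaw 98.6 slide mm [-170.1  206.3 -142.4] len 303 turn -84.1
```

carry_out --pt "0 0 -0.02" --pt "0 0 -0.04" --pt "0 0 -0.04" --pt "0 0 -0.04" --pt "0 0 0" --turn '[0,0,0,0,0]'

```text
time_s: 14.75
ee_pos: [0.4304, 0.0008, 0.1797]
ee_rot: [0.652, 0.758, 0.002, 0.001]
contact_force: [0.1, -0.0, -3.3]
opening: 0.274
finger_force: 30.0
```

carry_out --pt "-0.021 0.026 0" --pt "-0.021 0.026 0" --pt "-0.021 0.026 0" --pt "-0.021 0.026 0" --pt "-0.021 0.026 0" --pt "-0.021 0.026 0" --pt "-0.021 0.026 0" --pt "-0.022 0.026 0" --turn '[0,0,0,0,0,0,0,0]'

```text
time_s: 15.75
ee_pos: [0.6597, -0.1359, 0.1747]
ee_rot: [0.652, 0.758, -0.001, -0.001]
contact_force: [-0.1, 0.7, -3.2]
opening: 0.271
finger_force: 30.0
```

carry_out --pt "0 0 0" --pt "0 0 0" --pt "0 0 0" --pt "0 0 0" --pt "0 0 0" --pt "0 0 0" --pt "0 0 0" --pt "0 0 0" --pt "0 0 0" --pt "0 0 0" --turn '[-8.4,-8.4,-8.4,-8.4,-8.4,-8.4,-8.4,-8.4,-8.4,-8.4]'

```text
time_s: 17.0
ee_pos: [0.6586, -0.1354, 0.1746]
ee_rot: [-0.025, 1.0, 0.001, -0.002]
contact_force: [-0.9, -0.0, -3.5]
opening: 0.27
finger_force: 30.0
```

carry_out --pt "0 0 0" --pt "0 0 0" --turn '[0,0]'

```text
time_s: 17.25
ee_pos: [0.6591, -0.1357, 0.1762]
ee_rot: [-0.021, 1.0, 0.0, -0.001]
contact_force: [-0.5, -0.1, -3.0]
opening: 0.271
finger_force: 30.0
```

Run:
```python
from h import *
plan(.662,-.1356,.0835,182.7); print(manip.sense()['q'])
im=snap('side','s2'); c=im[120:290,220:400]; cv2.imwrite('pics/s2b.png',cv2.resize(c,None,fx=3.5,fy=3.5,interpolation=cv2.INTER_CUBIC)[:,:,::-1])
```

```text
t17.2 at [ 0.6591 -0.1357  0.1762] yaw 182.4 slide mm [-2.9 -0.1 92.7] len 93 turn -0.3
[-0.0058  0.5349  0.2042  1.5299 -0.1171  1.0907  1.8373]
```

View pics/s2b.png

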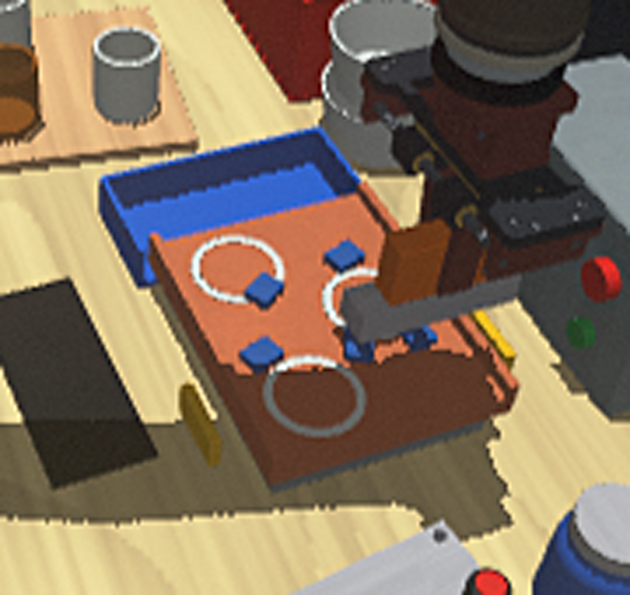

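carry_out --pt "-0.002 0 0.03" --pt "0 0 0.03" --pt "0 0 0.02" --pt "0 0 0.008" --pt "0 0 0.004" --pt "0 0 0" --pt "0 0 0" --turn '[0,0,0,0,0,0,0]'

```text
time_s: 18.18
ee_pos: [0.6622, -0.1357, 0.0866]
ee_rot: [-0.022, 1.0, -0.0, 0.001]
contact_force: [1.0, 0.2, -3.5]
opening: 0.269
finger_force: 30.0
```

Run:
```python
from h import *
print(manip.sense()['contact_force']); plan(.6525,.0655,.0832,182.7)
c=cams.get_calibration('top'); print(px2w(c,435/1.5625,148/1.5625,0),px2w(c,435/1.5625,128/1.5625,0.15))
```

```text
[ 0.9949  0.1892 -3.5255]
t18.2 at [ 0.6622 -0.1357  0.0866] yaw 182.6 slide mm [  0.7 201.4   3.4] len 201 turn -0.1
[ 0.8203 -0.0644  0.    ] [ 0.8077 -0.0563  0.15  ]
```

carry_out --pt "0 0 0.003" --pt "0 0.016 0" --pt "0 0.016 0" --pt "0 0.016 0" --pt "0 0.016 0" --pt "0 0.016 0" --pt "0 0.016 0" --pt "0 0.016 0" --pt "0 0.016 0" --pt "0 0.016 0" --turn '[0,0,0,0,0,0,0,0,0,0]'

```text
time_s: 19.42
ee_pos: [0.6552, 0.0092, 0.0827]
ee_rot: [-0.022, 1.0, -0.0, 0.0]
contact_force: [0.5, -0.6, -2.9]
opening: 0.271
finger_force: 30.0
```

carry_out --pt "0 0.01 0" --pt "0 0.01 0" --pt "0 0.01 0" --pt "0 0.01 0" --pt "0 0.01 0" --pt "0 0.008 0" --pt "0 0 0" --pt "0 0 0" --turn '[0,0,0,0,0,0,0,0]'

```text
time_s: 20.42
ee_pos: [0.6526, 0.0658, 0.0826]
ee_rot: [-0.022, 1.0, -0.0, -0.0]
contact_force: [-0.5, -0.5, -3.0]
opening: 0.267
finger_force: 30.0
```

Run:
```python
from h import *
print(manip.sense()['contact_force']); plan(.6085,-.138,.14,182.7)
im=snap('side','s3'); c=im[120:290,220:400]; cv2.imwrite('pics/s3b.png',cv2.resize(c,None,fx=3.5,fy=3.5,interpolation=cv2.INTER_CUBIC)[:,:,::-1])
```

```text
[-0.4974 -0.5137 -3.0449]
t20.4 at [0.6526 0.0658 0.0826] yaw 182.5 slide mm [  53.1 -201.6  -57.4] len 216 turn -0.2
```

View pics/s3b.png

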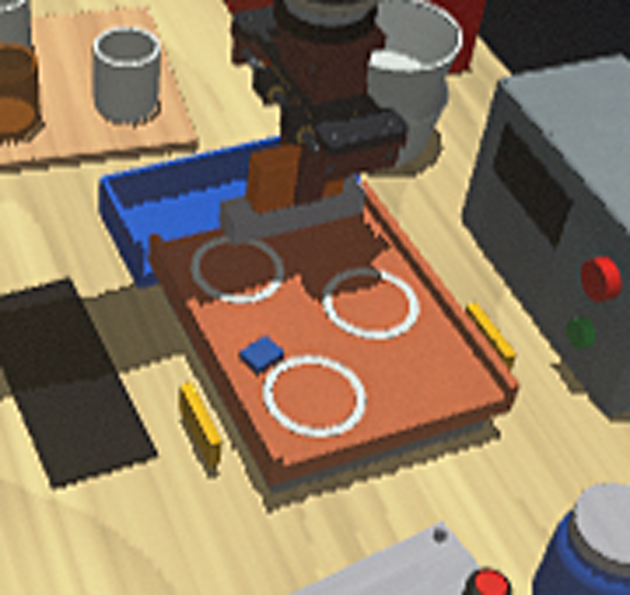

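carry_out --pt "0 0.006 0" --pt "0 0 0" --pt "0 -0.006 -0.03" --pt "0.005 -0.02 -0.04" --pt "0.01 -0.037 0" --pt "0.01 -0.037 0" --pt "0.01 -0.037 0" --pt "0.01 -0.037 0" --pt "0.009 -0.036 0" --pt "0 0 0" --turn '[0,0,0,0,0,0,0,0,0,0]'

```text
time_s: 21.72
ee_pos: [0.6066, -0.1447, 0.1529]
ee_rot: [-0.019, 1.0, -0.001, -0.0]
contact_force: [0.8, -0.0, -3.3]
opening: 0.27
finger_force: 30.0
```

Run:
```python
from h import *
plan(.6083,-.138,.083,182.7)
```

```text
t21.7 at [ 0.6066 -0.1447  0.1529] yaw 182.2 slide mm [-1.9  6.6 69.9] len 70 turn -0.5
```

carry_out --pt "-0.001 0.003 0.03" --pt "0 0 0.025" --pt "0 0 0.01" --pt "0 0 0.005" --pt "0 0.016 0" --pt "0 0.016 0" --pt "0 0.016 0" --pt "0 0.016 0" --pt "0 0.016 0" --pt "0 0.016 0" --turn '[-0.4,0,0,0,0,0,0,0,0,0]'

```text
time_s: 22.98
ee_pos: [0.6036, -0.0399, 0.0827]
ee_rot: [-0.026, 1.0, 0.0, 0.0]
contact_force: [-0.4, -0.3, -2.8]
opening: 0.273
finger_force: 30.0
```

carry_out --pt "0 0.015 0" --pt "0 0.015 0" --pt "0 0.015 0" --pt "0 0.015 0" --pt "0 0.01 0" --pt "0 0.01 0" --pt "0 0.01 0" --pt "0 0.01 0" --pt "0 0.01 0" --pt "0 0.008 0" --turn '[0,0,0,0,0,0,0,0,0,0]'

```text
time_s: 24.22
ee_pos: [0.5976, 0.0775, 0.0827]
ee_rot: [-0.026, 1.0, 0.0, 0.0]
contact_force: [0.3, -0.5, -3.8]
opening: 0.275
finger_force: 30.0
```

Run:
```python
from h import *
print(manip.sense()['contact_force']); plan(.598,.07,.083,182.7)
```

```text
[ 0.26   -0.498  -3.8077]
t24.2 at [0.5976 0.0775 0.0827] yaw 183.0 slide mm [-0.  -7.5 -0.3] len 8 turn 0.3
```

carry_out --pt "0 0 -0.04" --pt "0 0 -0.04" --pt "0 0 -0.02" --pt "0.02 -0.01 0" --pt "0.04 -0.02 0" --pt "0.04 -0.02 0" --pt "0.04 -0.02 0" --pt "0.02 -0.01 0" --pt "0 0 0" --turn '[0,0,0,0,0,0,0,0,0]'

```text
time_s: 25.35
ee_pos: [0.441, -0.0121, 0.1831]
ee_rot: [-0.025, 1.0, 0.0, 0.0]
contact_force: [0.6, 0.1, -3.4]
opening: 0.274
finger_force: 30.0
```

carry_out --pt "0 0 0" --pt "0 0 0" --pt "0 0 0" --pt "0 0 0" --pt "0 0 0" --pt "0 0 0" --pt "0 0 0" --pt "0 0 0" --pt "0 0 0" --pt "0 0 0" --turn '[8.7,8.7,8.7,8.7,8.7,8.7,8.7,8.7,8.7,8.7]'

```text
time_s: 26.6
ee_pos: [0.4432, -0.0106, 0.1828]
ee_rot: [0.671, 0.742, 0.0, 0.0]
contact_force: [-1.1, -1.8, -2.8]
opening: 0.276
finger_force: 30.0
```

carry_out --pt "0 0 0" --pt "0 0 0" --turn '[0,0]'

```text
time_s: 26.85
ee_pos: [0.4424, -0.011, 0.1827]
ee_rot: [0.668, 0.744, 0.0, 0.0]
contact_force: [-0.7, -0.6, -2.6]
opening: 0.274
finger_force: 30.0
```

Run:
```python
from h import *
plan(.429,-.003,.18,95.5)
im=snap('side','s4'); c=im[95:290,200:400]; cv2.imwrite('pics/s4b.png',cv2.resize(c,None,fx=3,fy=3,interpolation=cv2.INTER_CUBIC)[:,:,::-1])
```

```text
t26.9 at [ 0.4424 -0.011   0.1827] yaw 96.2 slide mm [  9.4 -12.5   2.7] len 16 turn 0.7
```

View pics/s4b.png

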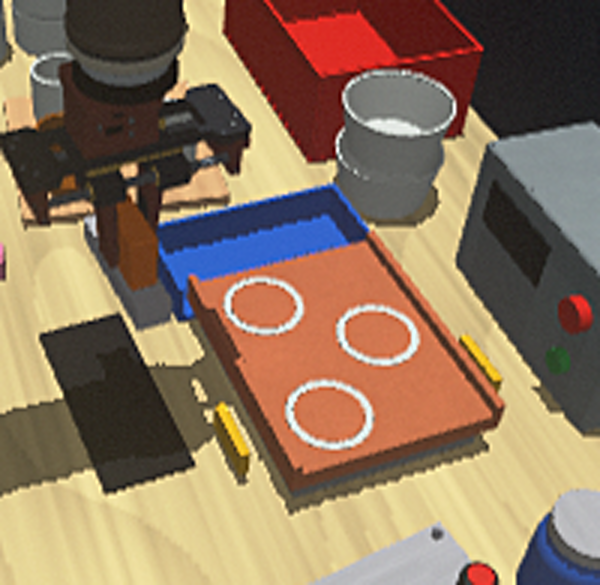

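carry_out --pt "0.009 -0.0125 0.02" --pt "0 0 0.04" --pt "0 0 0.04" --pt "0 0 0.03" --pt "0 0 0.01" --pt "0 0 0.003" --pt "0 0 0" --turn '[0,0,0,0,0,0,0]'

```text
time_s: 27.78
ee_pos: [0.4293, -0.0037, 0.0404]
ee_rot: [0.669, 0.743, 0.001, 0.0]
contact_force: [0.4, -0.4, -3.1]
opening: 0.271
finger_force: 30.0
```

Run:
```python
from h import *
print(manip.sense()['contact_force']); plan(.429,-.003,.0376,95.5)
```

```text
[ 0.4228 -0.4299 -3.1131]
t27.8 at [ 0.4293 -0.0037  0.0404] yaw 96.0 slide mm [ 0.7 -0.3  2.8] len 3 turn 0.5
```

carry_out --pt "0 0 0.0015" --pt "0 0 0.001" --pt "0 0 0" --pt "0 0 0" --turn '[0,0,0,0]'

```text
time_s: 28.28
ee_pos: [0.4291, -0.0037, 0.0376]
ee_rot: [0.669, 0.743, 0.0, 0.0]
contact_force: [-1.1, -1.5, 6.6]
opening: 0.272
finger_force: 30.0
```

carry_out --pt "0 0 0" --pt "0 0 0" --pt "0 0 0" --pt "0 0 0" --pt "0 0 0" --pt "0 0 -0.02" --pt "0 0 -0.04" --pt "0 0 -0.05" --pt "0 0 -0.05" --pt "0 0 -0.04" --turn '[0,0,0,0,0,0,0,0,0,0]' --gripper 0.08

```text
time_s: 29.52
ee_pos: [0.4287, -0.0038, 0.2392]
ee_rot: [0.669, 0.743, 0.001, 0.0]
contact_force: [0.9, 0.0, 0.1]
opening: 0.907
finger_force: 0.0
```

Run:
```python
from h import *
plan(.53,.25,.27,105)
```

```text
t29.5 at [ 0.4287 -0.0038  0.2392] yaw 96.0 slide mm [242.  127.1 -30.8] len 275 turn -9.0
```

carry_out --pt "0.04 0.02 -0.01" --pt "0.04 0.02 -0.01" --pt "0.04 0.02 -0.01" --pt "0.04 0.02 0" --pt "0.04 0.02 0" --pt "0.04 0.02 0" --pt "0 0 0" --pt "0 0 0" --turn '[0,0,0,0,0,0,0,0]' --gripper 0.0878

```text
time_s: 30.52
ee_pos: [0.5228, 0.2465, 0.2667]
ee_rot: [0.67, 0.743, -0.001, 0.0]
contact_force: [0.4, -0.9, 0.4]
opening: 1.0
finger_force: 0.0
```

Run:
```python
from h import *
plan(.575,.289,.27)
c=cams.get_calibration('wrist'); import pickle; pickle.dump(c,open('w3.pkl','wb'))
im=snap('wrist','w3'); cv2.imwrite('pics/w3b.png',cv2.resize(im,None,fx=1.5625,fy=1.5625,interpolation=cv2.INTER_CUBIC)[:,:,::-1])
```

```text
t30.5 at [0.5228 0.2465 0.2667] yaw 95.9 slide mm [36.9 56.3 -3.3] len 67 turn 0.0
```

View pics/w3b.png

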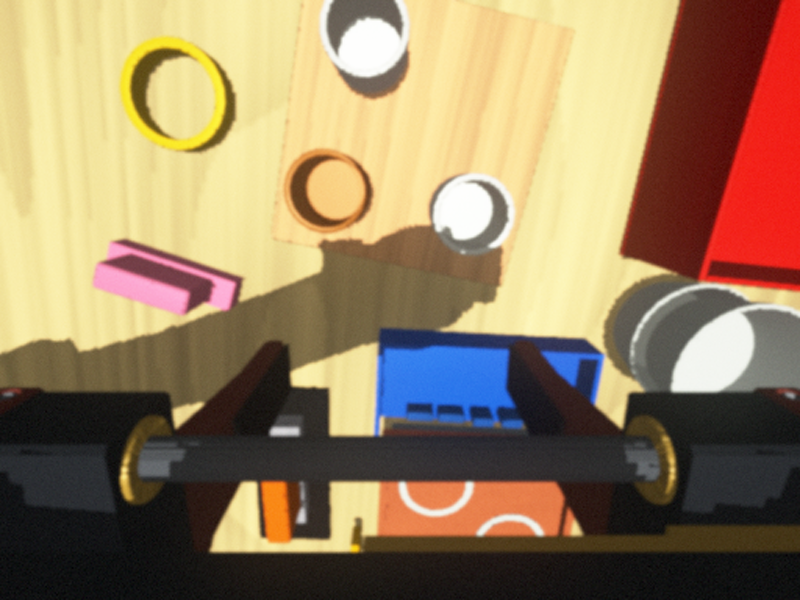

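The view shows cup A's rim centre at (473,214), cup B's at about (365,35) and the amber cup's at (327,190). The chips are in the tray and the scraper is standing on its mat.

Run:
```python
from h import *; import pickle
c=pickle.load(open('w3.pkl','rb')); B=lambda u,v,z:px2w(c,u/1.5625,v/1.5625,z)
for p in [(473,214),(365,35),(327,190)]: print(B(*p,.084))
print(B(432,214,.084),B(514,214,.084))
print('bat corner y+ x-', B(380,437,.062))
k=B(473,214,.084); plan(k[0],k[1],.04)
```

```text
[0.5769 0.2984 0.084 ]
[0.4826 0.4138 0.084 ]
[0.4621 0.3049 0.084 ]
[0.5449 0.2951 0.084 ] [0.6088 0.3017 0.084 ]
bat corner y+ x- [0.5229 0.0781 0.062 ]
t30.6 at [0.5229 0.246  0.267 ] yaw 95.9 slide mm [ 46.5  59.1 227. ] len 239 turn 0.0
```

carry_out --pt "0.022 0.03 0" --pt "0.022 0.029 0.02" --pt "0 0 0.04" --pt "0 0 0.04" --pt "0 0 0" --pt "0 0 0" --turn '[0,0,0,0,0,0]'

```text
time_s: 31.32
ee_pos: [0.578, 0.2968, 0.1691]
ee_rot: [0.67, 0.743, 0.001, 0.0]
contact_force: [-0.1, -0.9, 0.8]
opening: 0.999
finger_force: 0.0
```

Run:
```python
from h import *
plan(.577,.298,.04)
c=cams.get_calibration('wrist')
im=snap('wrist','w4'); u,v=w2px(c,[.577,.296,.084]); print(u,v)
g=cv2.medianBlur(cv2.cvtColor(im,cv2.COLOR_RGB2GRAY),3)
h=cv2.HoughCircles(g,cv2.HOUGH_GRADIENT,1,30,param1=120,param2=25,minRadius=25,maxRadius=60)
for q in h[0][:8]: print(q,px2w(c,q[0],q[1],.084))
a,b=int(u),int(v)
cv2.imwrite('pics/w4b.png',cv2.resize(im[max(0,b-80):b+80,a-100:a+100],None,fx=3,fy=3,interpolation=cv2.INTER_CUBIC)[:,:,::-1]);print(a-100,max(0,b-80))
```

```text
t31.3 at [0.578  0.2968 0.1691] yaw 95.9 slide mm [  1.3  -0.9 129.1] len 129 turn 0.0
252.81463135505084 196.63531183017912
[147.5  42.5  41.6] [0.4797 0.4164 0.084 ]
[128.5 174.5  30. ] [0.4624 0.3055 0.084 ]
[ 17.5 100.5  51.2] [0.3701 0.3605 0.084 ]
152 116
```

View pics/w4b.png

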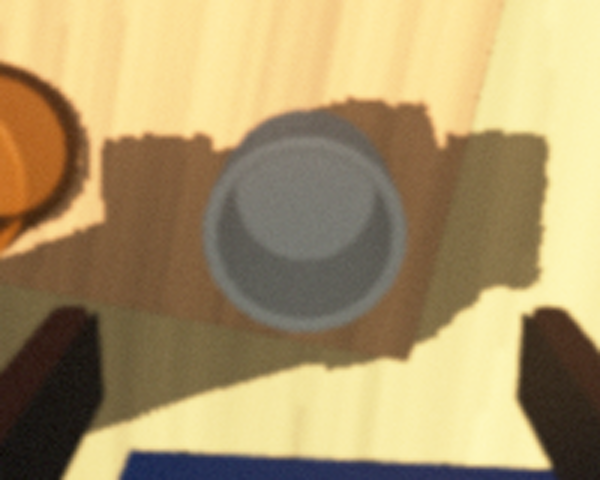

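carry_out --pt "0.002 0 0.04" --pt "0 0 0.04" --pt "0 0 0.03" --pt "0 0 0.017" --pt "0 0 0" --pt "0 0 0" --turn '[0,0,0,0,0,0]'

```text
time_s: 32.12
ee_pos: [0.578, 0.2998, 0.0419]
ee_rot: [0.669, 0.743, 0.001, 0.0]
contact_force: [0.2, 0.4, 0.3]
opening: 0.999
finger_force: 0.0
```

carry_out --pt "0 0 0" --pt "0 0 0" --pt "0 0 0" --pt "0 0 0" --pt "0 0 0" --pt "0 0 0" --turn '[0,0,0,0,0,0]' --gripper 0.05

```text
time_s: 32.88
ee_pos: [0.577, 0.2995, 0.0407]
ee_rot: [0.669, 0.743, 0.0, -0.0]
contact_force: [-1.2, -0.3, 6.0]
opening: 0.728
finger_force: 30.0
```

carry_out --pt "0 0 -0.02" --pt "0 0 -0.04" --pt "0 0 -0.04" --pt "0 0 -0.03" --pt "0 0 0" --turn '[0,0,0,0,0]'

```text
time_s: 33.5
ee_pos: [0.5784, 0.2999, 0.1736]
ee_rot: [0.669, 0.743, 0.003, 0.001]
contact_force: [0.2, 0.5, -1.3]
opening: 0.733
finger_force: 30.0
```

Run:
```python
from h import *
c=cams.get_calibration('side')
S=lambda u,v,z:px2w(c,200+u/3,95+v/3,z)
print(np.array([S(330,414,.05),S(378,334.5,.05),S(263,305,.05)]))
th,R,t,e=fit([(-.042,-.07),(.042,0),(-.042,.07)],[S(330,414,.05),S(378,334.5,.05),S(263,305,.05)]);print('bat',np.degrees(th),t,e)
# knob check s0 image 800-scale: red top (493,486)
print('knob',px2w(c,493/1.5625,486/1.5625,.142))
plan(.56,.16,.19)
```

```text
[[ 0.5915 -0.1202  0.05  ]
 [ 0.6718 -0.0462  0.05  ]
 [ 0.5838  0.0201  0.05  ]]
bat 2.970657390553818 [ 0.6296 -0.048 ] [[-0.0001  0.0001]
 [-0.0002  0.0003]
 [ 0.0003 -0.0004]]
knob [ 0.4847 -0.3636  0.142 ]
t33.5 at [0.5784 0.2999 0.1736] yaw 96.0 slide mm [-137.2  -32.8  -16.4] len 142 turn 0.0
```

carry_out --pt "-0.042 -0.003 -0.002" --pt "-0.042 -0.003 -0.002" --pt "-0.042 -0.003 0" --pt "-0.042 -0.003 0" --pt "-0.042 -0.003 0" --pt "-0.042 -0.003 0" --pt "-0.042 -0.003 0" --pt "-0.042 -0.003 0" --pt "-0.042 -0.003 0" --pt "-0.042 -0.003 0" --turn '[0,0,0,0,0,0,0,0,0,0]'

```text
time_s: 34.75
ee_pos: [0.5898, -0.1227, 0.1729]
ee_rot: [0.669, 0.743, -0.001, -0.001]
contact_force: [0.9, -0.6, -1.4]
opening: 0.73
finger_force: 30.0
```

carry_out --pt "0 0 0" --pt "0 0 0.03" --pt "0 0 0.03" --pt "0 0 0" --turn '[0,0,0,0]'

```text
time_s: 35.25
ee_pos: [0.5885, -0.1201, 0.1114]
ee_rot: [0.669, 0.743, -0.002, -0.003]
contact_force: [0.8, 0.6, -1.0]
opening: 0.731
finger_force: 30.0
```

Run:
```python
from h import *
plan(.592,-.1205,.077); im=snap('side','s5')
```

```text
t35.2 at [ 0.5885 -0.1201  0.1114] yaw 96.0 slide mm [-0.8  3.4 34.4] len 35 turn 0.0
```

carry_out --pt "0 0.0035 0.01" --pt "0 0 0.012" --pt "0 0 0.007" --pt "0 0 0.003" --pt "0 0 0.001" --pt "0 0 0.001" --pt "0 0 0" --turn '[0,0,0,0,0,0,0]'

```text
time_s: 36.17
ee_pos: [0.5943, -0.1212, 0.0803]
ee_rot: [0.669, 0.743, 0.0, 0.0]
contact_force: [-0.3, -0.1, -1.6]
opening: 0.735
finger_force: 30.0
```

Run:
```python
from h import *
plan(.592,-.1205,.077); print(manip.sense()['contact_force'])
im=snap('side','s6'); cv2.imwrite('pics/s6b.png',cv2.resize(im[170:290,230:390],None,fx=4,fy=4,interpolation=cv2.INTER_CUBIC)[:,:,::-1])
```

```text
t36.2 at [ 0.5943 -0.1212  0.0803] yaw 96.0 slide mm [ 0.9 -2.2  3.3] len 4 turn 0.0
[-0.2516 -0.1222 -1.5943]
```

View pics/s6b.png

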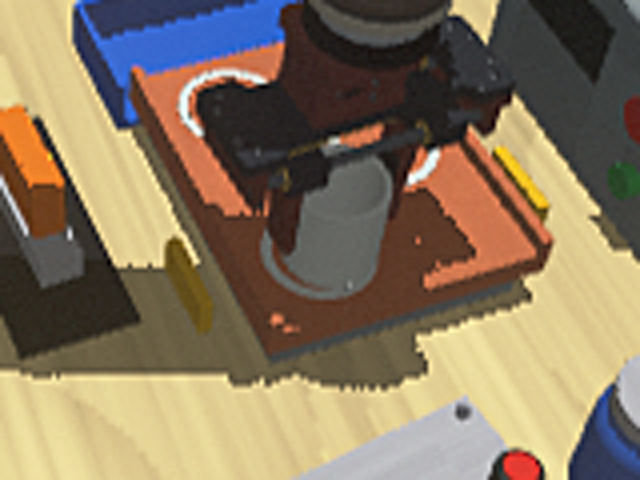

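carry_out --pt "0.0005 -0.003 0" --pt "0 0 0.0015" --pt "0 0 0.001" --pt "0 0 0.0005" --pt "0 0 0" --pt "0 0 0" --turn '[0,0,0,0,0,0]'

```text
time_s: 36.98
ee_pos: [0.5912, -0.121, 0.0771]
ee_rot: [0.669, 0.743, 0.0, -0.0]
contact_force: [0.6, 0.4, -1.6]
opening: 0.733
finger_force: 30.0
```

Run:
```python
from h import *
plan(.592,-.1205,.077); print(manip.sense()['contact_force'])
```

```text
t37.0 at [ 0.5912 -0.121   0.0771] yaw 96.0 slide mm [0.4 0.9 0.1] len 1 turn 0.0
[ 0.6186  0.3593 -1.6405]
```

carry_out --pt "0 0 0.001" --pt "0 0 0.001" --pt "0 0 0" --turn '[0,0,0]'

```text
time_s: 37.35
ee_pos: [0.5913, -0.121, 0.0766]
ee_rot: [0.669, 0.743, 0.0, 0.0]
contact_force: [-4.2, 0.8, 10.7]
opening: 0.732
finger_force: 30.0
```

carry_out --pt "0 0 0" --pt "0 0 0" --pt "0 0 0" --pt "0 0 0" --pt "0 0 -0.02" --pt "0 0 -0.04" --pt "0 0 -0.05" --pt "0 0 -0.05" --pt "0 0 0" --turn '[0,0,0,0,0,0,0,0,0]' --gripper 0.0878

```text
time_s: 38.48
ee_pos: [0.5933, -0.1217, 0.2394]
ee_rot: [0.669, 0.743, 0.002, 0.003]
contact_force: [0.2, 0.6, -0.5]
opening: 1.003
finger_force: 0.0
```

Run:
```python
from h import *
plan(.48,.37,.237)
```

```text
t38.5 at [ 0.5933 -0.1217  0.2394] yaw 95.9 slide mm [500.8 -61.7   2.4] len 505 turn 0.0
```

carry_out --pt "0.053 -0.006 0" --pt "0.053 -0.006 0" --pt "0.053 -0.006 0" --pt "0.053 -0.006 0" --pt "0.053 -0.006 0" --pt "0.053 -0.006 0" --pt "0.053 -0.006 0" --pt "0.053 -0.006 0" --pt "0.053 -0.006 0" --pt "0.053 -0.004 0" --turn '[0,0,0,0,0,0,0,0,0,0]'

```text
time_s: 39.72
ee_pos: [0.4774, 0.4015, 0.234]
ee_rot: [0.669, 0.743, -0.001, -0.0]
contact_force: [1.0, -0.0, 0.0]
opening: 0.999
finger_force: 0.0
```

carry_out --pt "0 0 0.03" --pt "0 0 0.03" --pt "0 0 0" --pt "0 0 0" --turn '[0,0,0,0]'

```text
time_s: 40.22
ee_pos: [0.4787, 0.4001, 0.1757]
ee_rot: [0.669, 0.743, 0.0, 0.0]
contact_force: [0.9, 0.7, -0.4]
opening: 1.001
finger_force: 0.0
```

Run:
```python
from h import *
plan(.481,.415,.042)
c=cams.get_calibration('wrist'); import pickle; pickle.dump(c,open('w5.pkl','wb'))
im=snap('wrist','w5'); u,v=w2px(c,[.481,.415,.084]); print(u,v)
a,b=int(u),int(v); b=max(b,80)
cv2.imwrite('pics/w5b.png',cv2.resize(im[b-80:b+80,a-100:a+100],None,fx=3,fy=3,interpolation=cv2.INTER_CUBIC)[:,:,::-1]);print(a-100,b-80)
```

```text
t40.2 at [0.4787 0.4001 0.1757] yaw 95.9 slide mm [ 14.5   3.8 133.7] len 134 turn 0.0
258.18616411136776 179.03825412331355
158 99
```

View pics/w5b.png

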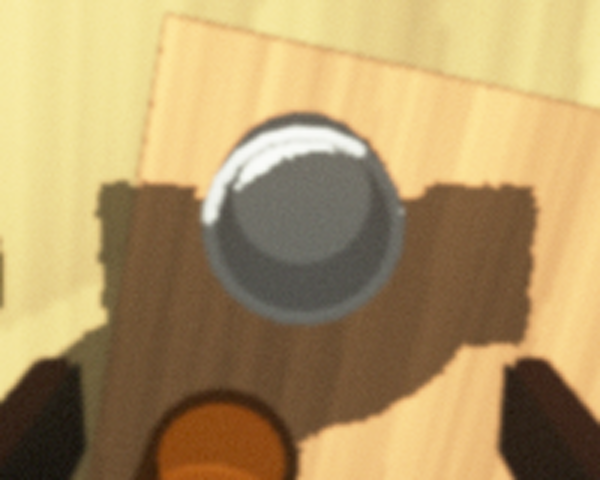

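carry_out --pt "0.019 0.004 0" --pt "0 0 0.04" --pt "0 0 0.04" --pt "0 0 0.035" --pt "0 0 0.018" --pt "0 0 0" --pt "0 0 0" --turn '[0,0,0,0,0,0,0]'

```text
time_s: 41.15
ee_pos: [0.4812, 0.4204, 0.0437]
ee_rot: [0.669, 0.743, 0.001, 0.0]
contact_force: [0.5, -0.5, 0.5]
opening: 0.998
finger_force: 0.0
```

carry_out --pt "0 0 0" --pt "0 0 0" --pt "0 0 0" --pt "0 0 0" --pt "0 0 0" --pt "0 0 0" --turn '[0,0,0,0,0,0]' --gripper 0.05

```text
time_s: 41.9
ee_pos: [0.4806, 0.4196, 0.0428]
ee_rot: [0.669, 0.743, 0.0, -0.0]
contact_force: [-1.2, -1.2, 5.6]
opening: 0.735
finger_force: 30.0
```

carry_out --pt "0 0 -0.02" --pt "0 0 -0.04" --pt "0 0 -0.04" --pt "0 0 -0.035" --pt "0 0 0" --turn '[0,0,0,0,0]'

```text
time_s: 42.52
ee_pos: [0.4818, 0.4205, 0.1811]
ee_rot: [0.669, 0.743, 0.003, 0.0]
contact_force: [-0.7, 0.4, -2.2]
opening: 0.739
finger_force: 30.0
```

Run:
```python
from h import *
plan(.5851,.0194,.175)
```

```text
t42.5 at [0.4818 0.4205 0.1811] yaw 96.0 slide mm [-409.7   61.1    6.1] len 414 turn 0.0
```

carry_out --pt "-0.041 0.006 0" --pt "-0.041 0.006 0" --pt "-0.041 0.006 0" --pt "-0.041 0.006 0" --pt "-0.041 0.006 0" --pt "-0.041 0.006 0" --pt "-0.041 0.006 0" --pt "-0.041 0.006 0" --pt "-0.041 0.006 0" --pt "-0.041 0.007 0" --turn '[0,0,0,0,0,0,0,0,0,0]'

```text
time_s: 43.78
ee_pos: [0.583, 0.0166, 0.1761]
ee_rot: [0.669, 0.743, -0.001, -0.001]
contact_force: [0.5, 0.1, -1.7]
opening: 0.735
finger_force: 30.0
```

carry_out --pt "0 0 0" --pt "0 0 0.03" --pt "0 0 0.03" --pt "0 0 0" --pt "0 0 0" --turn '[0,0,0,0,0]'

```text
time_s: 44.4
ee_pos: [0.5838, 0.0185, 0.1177]
ee_rot: [0.669, 0.743, 0.0, 0.0]
contact_force: [0.5, 0.1, -2.0]
opening: 0.732
finger_force: 30.0
```

Run:
```python
from h import *
plan(.5851,.0194,.081)
```

```text
t44.4 at [0.5838 0.0185 0.1177] yaw 96.0 slide mm [ 0.8  1.4 36.7] len 37 turn 0.0
```

carry_out --pt "0.001 0.001 0.012" --pt "0 0 0.012" --pt "0 0 0.008" --pt "0 0 0.004" --pt "0 0 0" --pt "0 0 0" --turn '[0,0,0,0,0,0]'

```text
time_s: 45.15
ee_pos: [0.5848, 0.019, 0.0814]
ee_rot: [0.669, 0.743, 0.0, 0.0]
contact_force: [-0.3, -0.6, -1.5]
opening: 0.735
finger_force: 30.0
```

Run:
```python
from h import *
plan(.5851,.0194,.0785);print(manip.sense()['contact_force'])
```

```text
t45.1 at [0.5848 0.019  0.0814] yaw 96.0 slide mm [0.4 0.3 2.9] len 3 turn 0.0
[-0.3033 -0.6423 -1.4608]
```

carry_out --pt "0 0 0.0015" --pt "0 0 0.001" --pt "0 0 0.001" --pt "0 0 0" --turn '[0,0,0,0]'

```text
time_s: 45.65
ee_pos: [0.5847, 0.0191, 0.0788]
ee_rot: [0.669, 0.743, 0.0, 0.0]
contact_force: [-4.5, 0.2, 8.0]
opening: 0.733
finger_force: 30.0
```

carry_out --pt "0 0 0" --pt "0 0 0" --pt "0 0 0" --pt "0 0 0" --pt "0 0 -0.02" --pt "0 0 -0.04" --pt "0 0 -0.05" --pt "0 0 -0.05" --pt "0 0 -0.02" --pt "0 0 0" --turn '[0,0,0,0,0,0,0,0,0,0]' --gripper 0.0878

```text
time_s: 46.9
ee_pos: [0.5854, 0.0191, 0.2592]
ee_rot: [0.669, 0.743, 0.001, 0.001]
contact_force: [0.6, -0.8, -0.7]
opening: 1.002
finger_force: 0.0
```

Run:
```python
from h import *
plan(.593,-.343,.255,101.3)
```

```text
t46.9 at [0.5854 0.0191 0.2592] yaw 96.0 slide mm [-360.9  -30.     4.2] len 362 turn -5.3
```

carry_out --pt "-0.04 -0.003 0" --pt "-0.04 -0.003 0" --pt "-0.04 -0.003 0" --pt "-0.04 -0.003 0" --pt "-0.04 -0.003 0" --pt "-0.04 -0.003 0" --pt "-0.04 -0.003 0" --pt "-0.04 -0.004 0" --pt "-0.04 -0.005 0" --pt "0 0 0" --turn '[0,0,0,0,0,0,0,0,0,-5.3]'

```text
time_s: 48.15
ee_pos: [0.5898, -0.3462, 0.2549]
ee_rot: [0.636, 0.772, -0.002, -0.001]
contact_force: [0.3, 0.8, -0.5]
opening: 0.997
finger_force: 0.0
```

carry_out --pt "0 0 0" --pt "0 0 0" --turn '[0,0]'

```text
time_s: 48.4
ee_pos: [0.5921, -0.3412, 0.2565]
ee_rot: [0.635, 0.773, 0.0, -0.001]
contact_force: [0.1, 0.7, 0.4]
opening: 1.004
finger_force: 0.0
```

Run:
```python
from h import *
plan(.593,-.343,.1026,101.3)
t=snap('top','t7');s=snap('side','s7')
A=cv2.resize(t[105:225,110:330],(550,300),interpolation=cv2.INTER_CUBIC); 
B=cv2.resize(s[95:295,180:420],(360,300),interpolation=cv2.INTER_CUBIC)
w=snap('wrist','w7'); B2=np.zeros((300,190,3),np.uint8); W=cv2.resize(w,(400,300))
cv2.imwrite('pics/m7.png',np.vstack([np.hstack([A,np.zeros((300,210,3),np.uint8)]),np.hstack([B,W])])[:,:,::-1])
```

```text
t48.4 at [ 0.5921 -0.3412  0.2565] yaw 101.2 slide mm [ -2.    0.5 153.9] len 154 turn -0.1
```

View pics/m7.png

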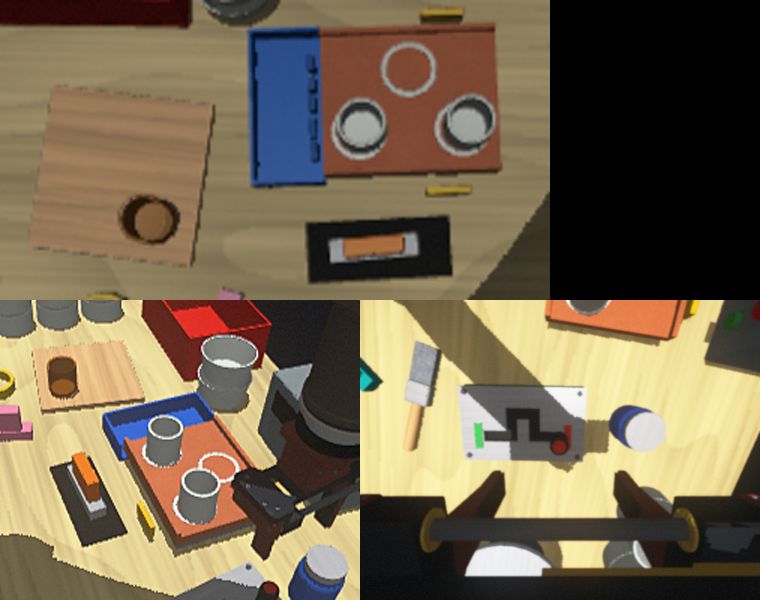

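The composite shows both cups standing centred on marks 1 and 3, the scraper standing on its mat, the chips in the tray, the amber cup untouched and the knob in HOLD. Next I'll bring the lever back.

carry_out --pt "-0.002 0.0005 0.03" --pt "0 0 0.04" --pt "0 0 0.04" --pt "0 0 0.03" --pt "0 0 0.013" --pt "0 0 0" --turn '[0,0,0,0,0,0]'

```text
time_s: 49.3
ee_pos: [0.593, -0.3436, 0.1043]
ee_rot: [0.634, 0.773, -0.0, -0.0]
contact_force: [0.6, -0.2, 0.3]
opening: 0.999
finger_force: 0.0
```

carry_out --pt "0 0 0" --pt "0 0 0" --pt "0 0 0" --pt "0 0 0" --pt "0 0 0" --pt "0 0 0" --pt "0 0 0" --pt "0 0 0" --pt "0 0 0" --pt "0 0 0" --turn '[0,0,0,0,0,0,0,0,0,0]' --gripper 0.015

```text
time_s: 50.55
ee_pos: [0.5928, -0.344, 0.1046]
ee_rot: [0.634, 0.773, -0.0, -0.0]
contact_force: [-2.0, 0.6, 0.4]
opening: 0.289
finger_force: 30.0
```

```bash
cat >> h.py <<'E'
def lev():
    a=np.radians(11.3);R=np.array([[np.cos(a),-np.sin(a)],[np.sin(a),np.cos(a)]])
    s=manip.sense();print(R.T@(s['ee_pos'][:2]-[.4857,-.3643]),s['opening']*.0878,s['finger_force'],s['contact_force'],yaw(s))
E
python3 -c "from h import *;lev()"
```

```text
[ 0.109  -0.0011] 0.025408018971427502 29.99998390674591 [-1.9775  0.5653  0.4468] 101.25972918375375
```

carry_out --pt "0 -0.009 0" --pt "0 -0.009 0" --pt "0 -0.009 0" --pt "0 -0.01 0" --pt "0 0 0" --turn '[0,0,0,0,0]'

```text
time_s: 51.18
ee_pos: [0.5548, -0.3518, 0.1046]
ee_rot: [0.635, 0.773, -0.0, -0.001]
contact_force: [-1.8, 2.1, -0.0]
opening: 0.287
finger_force: 30.0
```

carry_out --pt "0.009 0 0" --pt "0.009 0 0" --pt "0.009 0 0" --pt "0.01 0 0" --pt "0 0 0" --turn '[0,0,0,0,0]'

```text
time_s: 51.8
ee_pos: [0.5496, -0.3129, 0.1046]
ee_rot: [0.634, 0.774, 0.001, -0.001]
contact_force: [-0.5, 1.7, -0.1]
opening: 0.29
finger_force: 30.0
```

carry_out --pt "0 -0.009 0" --pt "0 -0.009 0" --pt "0 -0.009 0" --pt "0 -0.009 0" --pt "0 0 0" --turn '[0,0,0,0,0]'

```text
time_s: 52.42
ee_pos: [0.5125, -0.3226, 0.1046]
ee_rot: [0.635, 0.773, -0.0, -0.001]
contact_force: [-1.0, 0.8, -1.4]
opening: 0.29
finger_force: 30.0
```

```bash
python3 -c "from h import *;lev()"
```

```text
[0.0344 0.0356] 0.02547157378981705 29.999576210975647 [-1.0159  0.7959 -1.4062] 101.17931982560081
```

carry_out --pt "-0.009 0.001 0" --pt "-0.009 0 0" --pt "-0.009 0 0" --pt "-0.009 0 0" --pt "0 0 0" --turn '[0,0,0,0,0]'

```text
time_s: 53.05
ee_pos: [0.5222, -0.3589, 0.1046]
ee_rot: [0.635, 0.773, -0.001, 0.001]
contact_force: [-0.9, -1.4, -1.4]
opening: 0.291
finger_force: 30.0
```

carry_out --pt "0 -0.009 0" --pt "0 -0.009 0" --pt "0 -0.009 0" --pt "0 -0.009 0" --pt "0 -0.001 0" --pt "0 0 0" --turn '[0,0,0,0,0,0]'

```text
time_s: 53.8
ee_pos: [0.4851, -0.3642, 0.1046]
ee_rot: [0.634, 0.773, -0.0, -0.001]
contact_force: [-2.0, 0.6, -0.6]
opening: 0.291
finger_force: 30.0
```

```bash
python3 -c "from h import *;lev()"
```

```text
[-0.0006  0.0002] 0.02553407313572382 29.99939203262329 [-2.0207  0.6357 -0.6078] 101.24748010869344
```

carry_out --pt "0 0 0" --pt "0 0 0" --pt "0 0 0" --pt "0 0 0" --pt "0 0 0" --pt "0 0 -0.03" --pt "0 0 -0.05" --pt "0 0 -0.05" --pt "0 0 -0.03" --pt "0 0 0" --turn '[0,0,0,0,0,0,0,0,0,0]' --gripper 0.0878

```text
time_s: 55.05
ee_pos: [0.4868, -0.3652, 0.2673]
ee_rot: [0.634, 0.773, 0.0, 0.002]
contact_force: [0.4, -0.3, 0.0]
opening: 0.999
finger_force: 0.0
```

Run:
```python
from h import *
print(manip.sense()['ee_pos'])
t=snap('top','t8');s=snap('side','s8');w=snap('wrist','w8')
A=cv2.resize(t[105:225,110:330],(550,300),interpolation=cv2.INTER_CUBIC); 
B=cv2.resize(s[95:295,180:420],(360,300),interpolation=cv2.INTER_CUBIC)
C=cv2.resize(t[105:225,320:404],(210,300),interpolation=cv2.INTER_CUBIC)
cv2.imwrite('pics/m8.png',np.vstack([np.hstack([A,C]),np.hstack([B,cv2.resize(w,(400,300))])])[:,:,::-1])
```

```text
[ 0.4868 -0.3652  0.2673]
```

View pics/m8.png

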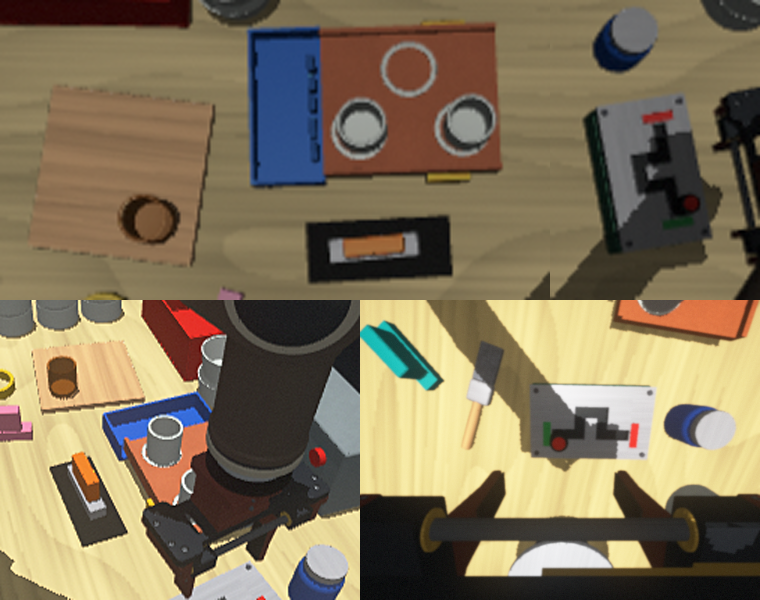

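The lever is back in RUN, the jaws have closed, and the cups, scraper and chips are all in place.

```bash
python3 -c "from h import *;print(ticket.job_done())"
```

```text
the job is handed in; nothing more can be done
None
```

The job is done and handed in at about 55 s: all five chips are in the catch tray, the two white cups stand upright on marks 1 and 3, the scraper stands on its mat, and the lever is back home in RUN.

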